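# Lay power modules in running bond on the burn-in ledge and start the run

## Robot

A 7-joint arm with a two-finger parallel gripper is mounted at the origin on the work surface. World frame = base frame: x ahead of the robot, y to its left, z up, the work surface at z = 0. Lengths are in m, angles in rad, forces in N, time in s.
With the tool pointing down it reaches from about 0.4 to 0.875 m from the base axis. Payload 6.5 kg.
Tool frame: the origin (TCP) lies midway between the tips of the shut fingers; the grasp point (between the pads) lies 19 mm behind it; z points along the fingers, y is the line along which they close (so a half turn about z gives the same grasp; the last joint's range is limited). The gripper opens to 88 mm and grips with 3 to 60 N. Pads are 18 mm wide; open, the fingers measure 123 mm over their backs; the gripper's body (75 mm by 187 mm) begins 45 mm behind the grasp point.
Start: joints at [-1.319, 0.536, -0.004, 1.538, 0.003, 1.067, -0.071], TCP at [0.203, 0.617, 0.239] pointing down, gripper open.
Joint ranges: [-2.7, 2.7], [-0.37, 2.16], [-1.27, 1.26], [0.24, 2.4], [-1.31, 4.45], [0.19, 1.91], [-2.76, 2.76]. Speed limits (rad/s): [2.39, 2.39, 3.14, 3.14, 3.14, 3.14, 3.14].

## Interface

Orientations are given as a rotation vector (axis times angle).
In Python, from cell import ctrl gives the robot as it stands.
- The arm moves only by the tool send_rows, never from a script. Its argument "deltas" is a list of rows, each a list of 5 numbers: the shift along the tool's x, y, z in m, then the turn about the tool's z in rad, then the opening, from -1 (shut) to 1 (fully open). In form: [[x, y, z, turn, claw], ...]. A call has 1 to 8 rows; each row shifts and turns the commanded pose from where the row before left it, along the tool's axes as they then stand; what a row does not reach is not made up. A row lasts 1/12 s, in which the tool goes at most 41.7 mm and 7.16 degrees, less where a joint would pass 70% of its speed; a pose out of reach is approached as far as the arm can. A call is refused whole if a number of a shift passes 0.0417 or a number of a turn 0.125, either way. A call with a gripper value outside its range is refused whole. The fingers move at their own pace and stop on an object; the grip force is fixed at half the most. Time passes only in rows, so rows that do not move let the fingers close. It gives the time, the measured TCP pose, the force, the opening and the grip force at its end, in the units of the state.
- ctrl.read_state(): the state, without advancing time (a new reading comes with each control period).
- ctrl.camera(name): name is "side" or "top" or "wrist"; returns a dict with "img" (480x640x3 uint8, red, green, blue), "mtx" (3x3 intrinsics, pixels), "dist_coeffs" ([k1, k2, p1, p2, k3] as OpenCV has them; the pictures are not rectified), "world_from_camera" (4x4, takes a point from camera to world coordinates). Camera axes: x right, y up, looking along -z (the intrinsics and any distortion apply to the point x, -y, -z); pixel columns grow to the right and rows downward; lengths in m; the calibration is good to about 2 mm. A picture is of the moment at which its call begins. There is no depth.
- ctrl.finish_job(): hands the job in; it is judged then, once.
The state is a dict: "clock": time; "qpos": joint angles; "joint_velocities": joint speeds; "effort": joint torques, N m; "tcp_pos": TCP position; "ee_rot": TCP orientation; "wrist_force": force on the tool from outside, world axes, zero at the start; "ft_torque": the same for the moment, N m; "grip_width": finger opening in m; "gripper_force": force on a finger pad.
Only numpy, scipy, OpenCV 4.12 (cv2) and the standard library are available. Lean on these libraries where they do the work, as an engineer would, in place of code of your own. Each camera call takes 0.05 s, during which the arm holds its last target. There are 200 camera calls.

## Task

Carry on the staggered stack of power modules on the burn-in ledge with the two loose full-length modules: lay one in the lower course, then the other in the upper course so that it bridges the joint below, each pushed gently hard up against its neighbour and the back fence, lids up. Then start the burn-in: slide the dust cover fully aside, press the button right down for a moment, and slide the cover fully shut again. Do not ram or shift the modules already laid, and leave the spare short module and the small loose things around it where they are.

Things in the scene. Friction and masses are not known exactly. Their poses are not given: they have to be found in the camera images.
- ledge: fixed steel ledge, origin at bench height. Plate spans x -55..75, y -130..130 mm, top z = 12. Back fence: face at x = -40 facing +x, 12 thick, whole length, top z = 54 (6 above the lower course, so no finger fits between a lower module and it). End stop: face at y = 110 facing -y, top z = 84. Modules lie with long axis along y, one side on the fence; courses run from the stop towards -y
- ledge_corner (a point): inner corner of fence face, end stop face and plate top, at (-40, 110, 12) mm in the ledge's frame, same axes. When right, the new lower-course module has its origin at (-17, -34, 12) mm and the upper-course one at (-17, 14, 48) mm of the ledge's frame
- lead_full: full-length module (46 x 96 x 36 mm, y its long axis, origin at the centre of its underside) already lying loose in the lower course, against end stop and fence
- lead_short: half-length module (46 x 48 x 36 mm, y its length, origin at the centre of its underside) already lying loose in the upper course, on top of lead_full, against end stop and fence
- module_a: loose full-length power module: die-cast aluminium case 46 (x) x 96 (y, long axis) x 36 (z) mm, about 0.28 kg, origin at the centre of its underside, lid with screws up (+z); lies flat on the bench. module_a and module_b are alike and either may go in either place
- module_b: loose full-length power module: die-cast aluminium case 46 (x) x 96 (y, long axis) x 36 (z) mm, about 0.28 kg, origin at the centre of its underside, lid with screws up (+z); lies flat on the bench. module_a and module_b are alike and either may go in either place
- start_box: fixed control box 110 (x) x 220 (y) x 45 mm high on the bench, origin at the centre of its underside. Two cover rails along y on its top at x = -33 and +33 mm, 6 mm wide, up to 59 mm above the bench. The button's axis is at (0, -35) mm
- button_top (a point): centre of the top face of the push button, a black cap of 26 mm diameter, 51 mm above the bench when up, axis vertical; hidden by the cover until that is slid aside
- start_button (a joint): travel of the button, m: 0 = up, 0.005 = fully down (spring, about 2 N to start and 5.6 N fully down; it comes up again by itself)
- cover_tab (a point): top centre of the upright tab on the dust cover, 79 mm above the bench. Tab: 30 (box x) x 9 (box y) mm, 22 mm high. It stands on the middle of the cover plate, 58 (x) x 56 (y) x 4 mm, whose top is 57 mm above the bench
- dust_cover (a joint): position of the dust cover, m: 0 = shut, over the button; 0.07 = fully open, slid along the box's +y; drags with about 1.5 N and stays where it is left
- spare_short: spare short power module, same case as lead_short (48 x 46 x 36 mm, long axis y, origin at the centre of its underside), loose on the bench among the two full-length modules; not needed, leave it
- screwdriver: loose hand screwdriver on the bench, about 200 mm long; bystander
- dust_cap: loose black connector cap, 38 mm diameter, 18 mm high; bystander
- connector: loose round brass connector standing on end, 28 mm diameter, 28 mm high; bystander
- flux_bottle: small bottle, 44 mm diameter, 90 mm high; bystander
Mind the look-alikes: they are no part of the job. Leave any green look-alike of the lead_short alone. What is shaped like the module_a but yellow is not meant.

How it is judged:
On the way, in this order (a step that is already met when the one before it is completed fails the run):
1. a full-length module lies in the lower course, hard up against lead_full and the fence (((x of module_a in the frame of ledge between -0.0195 and -0.0145 m and y of module_a in the frame of ledge between -0.039 and -0.029 m and z of module_a in the frame of ledge between 0.009 and 0.015 m and y of module_a in the frame of lead_full between -0.0985 and -0.0935 m and angle between the y axis of module_a and the y axis of ledge, either way round below 0.04 rad and angle between module_a's own z axis and vertical below 0.06 rad) or (x of module_b in the frame of ledge between -0.0195 and -0.0145 m and y of module_b in the frame of ledge between -0.039 and -0.029 m and z of module_b in the frame of ledge between 0.009 and 0.015 m and y of module_b in the frame of lead_full between -0.0985 and -0.0935 m and angle between the y axis of module_b and the y axis of ledge, either way round below 0.04 rad and angle between module_b's own z axis and vertical below 0.06 rad))), for 0.2 s.
2. the other one lies in the upper course too, hard up against lead_short and the fence, bridging the joint (((x of module_a in the frame of ledge between -0.0195 and -0.0145 m and y of module_a in the frame of ledge between -0.039 and -0.029 m and z of module_a in the frame of ledge between 0.009 and 0.015 m and y of module_a in the frame of lead_full between -0.0985 and -0.0935 m and angle between the y axis of each of module_a, module_b and the y axis of ledge, either way round below 0.04 rad and angle between each of module_a, module_b's own z axis and vertical below 0.06 rad and x of module_b in the frame of ledge between -0.0195 and -0.0145 m and y of module_b in the frame of ledge between 0.009 and 0.019 m and z of module_b in the frame of ledge between 0.045 and 0.051 m and y of module_b in the frame of lead_short between -0.0745 and -0.0695 m) or (x of module_b in the frame of ledge between -0.0195 and -0.0145 m and y of module_b in the frame of ledge between -0.039 and -0.029 m and z of module_b in the frame of ledge between 0.009 and 0.015 m and y of module_b in the frame of lead_full between -0.0985 and -0.0935 m and angle between the y axis of each of module_b, module_a and the y axis of ledge, either way round below 0.04 rad and angle between each of module_b, module_a's own z axis and vertical below 0.06 rad and x of module_a in the frame of ledge between -0.0195 and -0.0145 m and y of module_a in the frame of ledge between 0.009 and 0.019 m and z of module_a in the frame of ledge between 0.045 and 0.051 m and y of module_a in the frame of lead_short between -0.0745 and -0.0695 m))), for 0.2 s.
3. with the cover slid aside the button is pressed right down (value of joint dust_cover above 0.045 m and value of joint start_button above 0.0035 m and ((x of module_a in the frame of ledge between -0.0195 and -0.0145 m and y of module_a in the frame of ledge between -0.039 and -0.029 m and z of module_a in the frame of ledge between 0.009 and 0.015 m and y of module_a in the frame of lead_full between -0.0985 and -0.0935 m and angle between the y axis of each of module_a, module_b and the y axis of ledge, either way round below 0.04 rad and angle between each of module_a, module_b's own z axis and vertical below 0.06 rad and x of module_b in the frame of ledge between -0.0195 and -0.0145 m and y of module_b in the frame of ledge between 0.009 and 0.019 m and z of module_b in the frame of ledge between 0.045 and 0.051 m and y of module_b in the frame of lead_short between -0.0745 and -0.0695 m) or (x of module_b in the frame of ledge between -0.0195 and -0.0145 m and y of module_b in the frame of ledge between -0.039 and -0.029 m and z of module_b in the frame of ledge between 0.009 and 0.015 m and y of module_b in the frame of lead_full between -0.0985 and -0.0935 m and angle between the y axis of each of module_b, module_a and the y axis of ledge, either way round below 0.04 rad and angle between each of module_b, module_a's own z axis and vertical below 0.06 rad and x of module_a in the frame of ledge between -0.0195 and -0.0145 m and y of module_a in the frame of ledge between 0.009 and 0.019 m and z of module_a in the frame of ledge between 0.045 and 0.051 m and y of module_a in the frame of lead_short between -0.0745 and -0.0695 m))), for 0.1 s.
At the end, for the whole second after the job is handed in: One full-length module in each course, flat, lids up: at most 2.5 mm gap to the laid neighbour, within 2.5 mm of touching the fence, square within 0.04 rad, within 5 mm of its place along the ledge; button up, cover within 5 mm of shut, all at rest (((x of module_a in the frame of ledge between -0.0195 and -0.0145 m and y of module_a in the frame of ledge between -0.039 and -0.029 m and z of module_a in the frame of ledge between 0.009 and 0.015 m and y of module_a in the frame of lead_full between -0.0985 and -0.0935 m and angle between the y axis of each of module_a, module_b and the y axis of ledge, either way round below 0.04 rad and angle between each of module_a, module_b's own z axis and vertical below 0.06 rad and x of module_b in the frame of ledge between -0.0195 and -0.0145 m and y of module_b in the frame of ledge between 0.009 and 0.019 m and z of module_b in the frame of ledge between 0.045 and 0.051 m and y of module_b in the frame of lead_short between -0.0745 and -0.0695 m) or (x of module_b in the frame of ledge between -0.0195 and -0.0145 m and y of module_b in the frame of ledge between -0.039 and -0.029 m and z of module_b in the frame of ledge between 0.009 and 0.015 m and y of module_b in the frame of lead_full between -0.0985 and -0.0935 m and angle between the y axis of each of module_b, module_a and the y axis of ledge, either way round below 0.04 rad and angle between each of module_b, module_a's own z axis and vertical below 0.06 rad and x of module_a in the frame of ledge between -0.0195 and -0.0145 m and y of module_a in the frame of ledge between 0.009 and 0.019 m and z of module_a in the frame of ledge between 0.045 and 0.051 m and y of module_a in the frame of lead_short between -0.0745 and -0.0695 m)) and value of joint dust_cover below 0.005 m and value of joint start_button below 0.001 m and linear speed of each of module_a, module_b, lead_full, lead_short below 0.01 m/s).
It fails at once if a module is rammed against the ledge or another module (over 80 N) (contact force between any of module_a, module_b and ledge above 80 N or contact force between any of module_a, module_b and lead_full above 80 N or contact force between any of module_a, module_b and lead_short above 80 N or contact force between module_a and module_b above 80 N).
It fails at once if a module already laid is shifted by more than 6 mm (distance of any of lead_full, lead_short from where it was at the start of the episode above 0.006 m).
It fails at once if the spare short module or a bystander is moved by more than 30 mm (distance of any of spare_short, screwdriver, dust_cap, connector, flux_bottle from where it was at the start of the episode above 0.03 m).
It also fails if it takes over 72 s, if anything falls off the work surface, if the arm or the gripper's body presses on something with over 40 N, if the wrist force passes 120 N, or if a joint passes its speed limit or range.

## Working session

There is one attempt and no reset: what is moved stays moved. The work goes in short steps, Python scripts to look and compute and a tool call to move; the robot and the scene stay as the last step left them, time stands still between calls to the robot, and variables do not carry over. Pictures are saved under pics/ and viewed, at most 12 in all, crops included, and the job is handed in when it is done.

Besides the shell and the picture viewer there is one more tool, called after "Request:" in YAML: its name, and indented under it one key for each argument. send_rows: Moves the arm, as the interface text tells. Its arguments: {"type":"object","properties":{"deltas":{"type":"array","items":{"type":"array","items":{"type":"number"}}}},"required":["deltas"]}

```bash
mkdir -p pics; cat > h.py <<'E'
import numpy as np, cv2
from cell import ctrl
from scipy.spatial.transform import Rotation as R
def snap(n,f):
    c=ctrl.camera(n); cv2.imwrite(f'pics/{f}.png',c['img'][:,:,::-1]); np.savez(f'pics/{f}.npz',**c); return c
def ray(f,px,z):
    c=np.load(f'pics/{f}.npz'); T=c['world_from_camera']
    p=cv2.undistortPoints(np.array(px,float).reshape(-1,1,2),c['mtx'],c['dist_coeffs']).reshape(-1,2)
    d=np.c_[p[:,0],-p[:,1],-np.ones(len(p))]@T[:3,:3].T; o=T[:3,3]
    return o+d*((np.array(z)-o[2])/d[:,2])[:,None]
def proj(f,P):
    c=np.load(f'pics/{f}.npz'); T=np.linalg.inv(c['world_from_camera'])
    q=np.array(P,float)@T[:3,:3].T+T[:3,3]; q=q*[1,-1,-1]
    return cv2.projectPoints(q,np.zeros(3),np.zeros(3),c['mtx'],c['dist_coeffs'])[0].reshape(-1,2)
def st():
    s=ctrl.read_state(); print(s['clock'],np.round(s['tcp_pos'],4),np.round(R.from_rotvec(s['ee_rot']).as_matrix(),3).tolist(),np.round(s['wrist_force'],1),s['grip_width'])
E
python3 - <<'E'
from h import *
for n in('top','side','wrist'):
    c=snap(n,n+'0'); print(n,np.round(c['world_from_camera'],3).tolist(),c['mtx'][0,0])
st(); print(ctrl.read_state()['qpos'])
E
```

```text
top [[0.061, 0.975, -0.212, 0.286], [-0.998, 0.062, -0.004, 0.055], [0.009, 0.212, 0.977, 1.363], [0.0, 0.0, 0.0, 1.0]] 614.1128192619287
side [[0.747, 0.394, -0.536, 0.0], [-0.665, 0.419, -0.618, -0.615], [-0.019, 0.818, 0.575, 0.678], [0.0, 0.0, 0.0, 1.0]] 564.5549225085767
wrist [[0.313, -0.904, -0.293, 0.125], [0.95, 0.297, 0.098, 0.642], [-0.002, -0.309, 0.951, 0.384], [0.0, 0.0, 0.0, 1.0]] 387.67380132661236
0.15 [0.203  0.617  0.2381] [[-0.95, 0.312, -0.0], [0.312, 0.95, -0.001], [-0.0, -0.001, -1.0]] [0.6 0.5 0. ] 0.08806628718171308
[-1.31921942  0.53699517 -0.00438773  1.53859297  0.00259629  1.06732725
 -0.07120389]
```

View pics/top0.png

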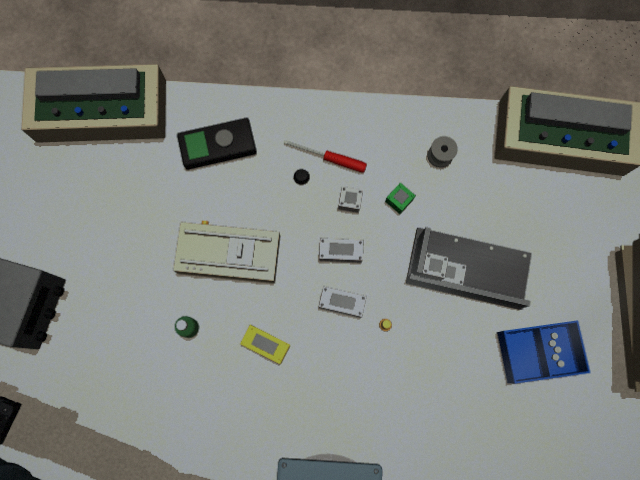

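View pics/side0.png

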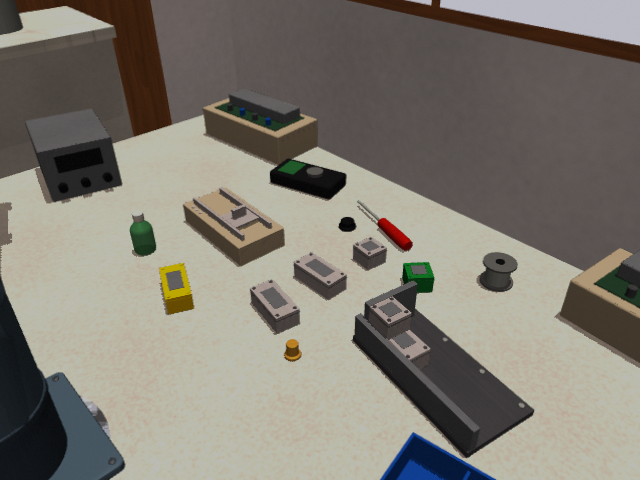

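The top view shows the robot's base at the bottom edge. White full-length modules lie at (341,249) and (343,301), and the spare short one at (350,198). The look-alikes are green (400,197) and yellow (265,343). The ledge is at about (470,268) with its fence on the robot side and the end stop on the left. The start box is at (227,252) with the cover tab at (241,250). The two white full-length modules fit the description, and I'll confirm them in a crop.

```bash
python3 - <<'E'
import cv2
i=cv2.imread('pics/top0.png')
cv2.imwrite('pics/c1.png',cv2.resize(i[180:330,310:540],None,fx=3.47,fy=3.47,interpolation=cv2.INTER_CUBIC)[:600,:800])
cv2.imwrite('pics/c2.png',cv2.resize(i[210:290,165:290],None,fx=6,fy=6,interpolation=cv2.INTER_CUBIC))
E
```

```text
(no output)
```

View pics/c1.png

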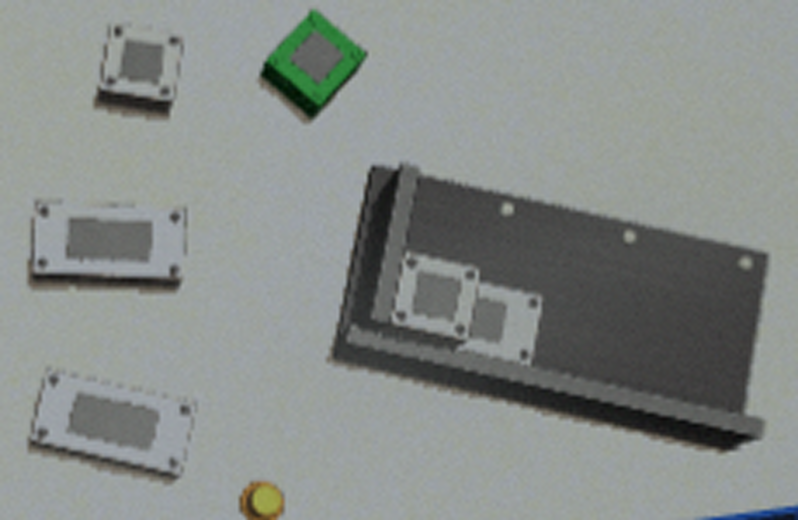

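View pics/c2.png

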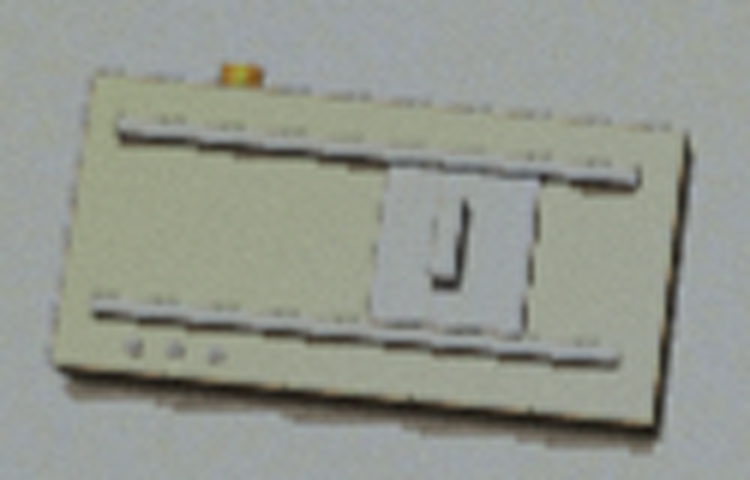

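The crop confirms the two white full-length modules, with lids and screws up: about (108,241) in the upper part and (113,422) below. The short white one is the spare at (140,60), and the green one is a look-alike. In the second crop the box corners are (95,73), (688,130), (655,425) and (55,365), and the tab is at about (450,240).

```bash
cat > m.py <<'E'
from h import *
from scipy.optimize import least_squares
def o1(p): return (np.array(p,float)+.5)/3.47-.5+[310,180]
def o2(p): return (np.array(p,float)+.5)/6-.5+[165,210]
def fit(f,px,loc,x0):  # loc: Nx3 local pts (z height), find x,y,yaw
    loc=np.array(loc,float)
    def W(v): return np.c_[loc[:,:2]@np.array([[np.cos(v[2]),np.sin(v[2])],[-np.sin(v[2]),np.cos(v[2])]])+v[:2],loc[:,2]]
    r=least_squares(lambda v:(proj(f,W(v))-px).ravel(),x0)
    return r.x,np.abs(r.fun).max()
def rect(a,b,z): return [[a,b,z],[a,-b,z],[-a,-b,z],[-a,b,z]]  # up-left(far,+y), up-right, low-right, low-left
def run():
    D={}
    D['A']=fit('top0',o1([(35,202),(187,205),(182,280),(32,274)]),rect(.023,.048,.036),[.5,0,0])
    D['B']=fit('top0',o1([(48,368),(195,400),(178,475),(32,442)]),rect(.023,.048,.036),[.5,0,0])
    D['S']=fit('top0',o1([(405,252),(480,268),(465,342),(391,325)]),rect(.023,.024,.084),[.5,-.2,0])
    # ledge from short+full right corners+plate+fence
    D['L']=fit('top0',o1([(405,252),(480,268),(465,342),(391,325),(543,292),(530,362),(768,255),(418,168)]),
      np.array([[6,110,84],[6,62,84],[-40,62,84],[-40,110,84],[6,14,48],[-40,14,48],[75,-130,12],[75,110,84]])/1e3,[.5,-.2,0])
    D['box']=fit('top0',o2([(95,73),(688,130),(655,425),(55,365)]),rect(.055,.11,.045),[.5,.2,0])
    return D
if __name__=='__main__':
    D=run()
    for k,v in D.items(): print(k,np.round(v[0],4),round(v[1],2))
    im=cv2.imread('pics/side0.png'); im=cv2.resize(im,None,fx=2,fy=2,interpolation=cv2.INTER_CUBIC)
    def dr(v,loc,col):
        loc=np.array(loc); c,s=np.cos(v[2]),np.sin(v[2])
        P=np.c_[loc[:,0]*c-loc[:,1]*s+v[0],loc[:,0]*s+loc[:,1]*c+v[1],loc[:,2]]
        for p in np.round((proj('side0',P)+.5)*2*8-4).astype(int): cv2.circle(im,tuple(int(q) for q in p),16,col,-1,shift=3)
    dr(D['A'][0],rect(.023,.048,.036),(0,0,255)); dr(D['B'][0],rect(.023,.048,.036),(0,0,255))
    dr(D['L'][0],np.array([[6,110,84],[6,62,84],[-40,62,84],[6,14,48],[-40,14,48],[75,-130,12],[75,110,84],[-52,110,54],[-52,-130,54],[-40,-130,54]])/1e3,(255,0,0))
    dr(D['box'][0],rect(.055,.11,.045)+[[.015,-.035-.0045,.079],[-.015,-.035-.0045,.079],[-.015,-.035+.0045,.079],[.015,-.0305,.079]],(0,255,0))
    cv2.imwrite('pics/s1.png',im[340:940,330:1130])
E
python3 m.py
```

```text
A [ 0.5561 -0.0015  0.0259] 0.73
B [ 0.4413 -0.01   -0.158 ] 0.9
S [ 0.5238 -0.1996 -0.1647] 0.66
L [ 0.5261 -0.2868 -0.1486] 5.79
box [ 0.5343  0.2477 -0.0355] 0.72
```

View pics/s1.png

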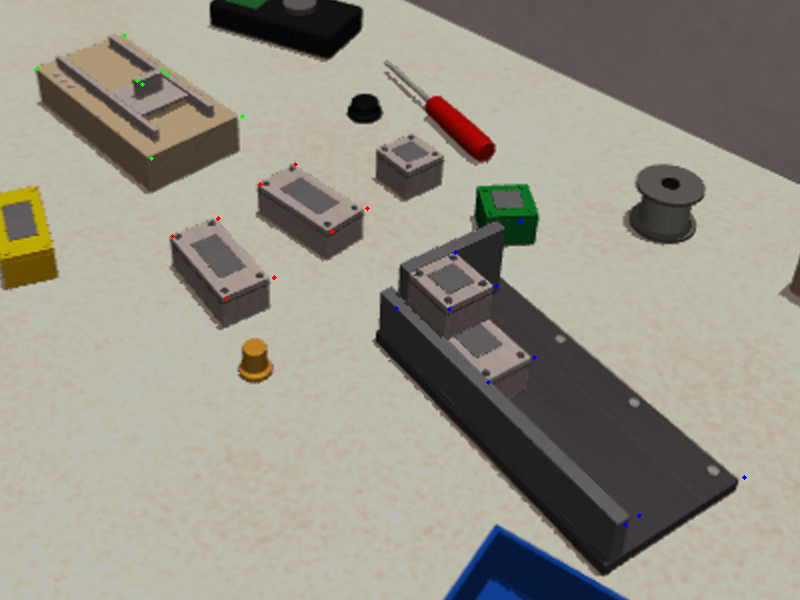

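The side view (2x crop) agrees with the fits to about 2 to 3 mm. The projected dots sit about 4 px to the right. The end stop's outer end isn't at x=75, so I'll drop that point and fit both views jointly.

```bash
cat > m2.py <<'E'
from m import *
def s(p): return (np.array(p,float)+[330,340]+.5)/2-.5
def fit2(pt,ps,lt,ls,x0):
    def W(v,loc):
        loc=np.array(loc,float); return np.c_[loc[:,:2]@np.array([[np.cos(v[2]),np.sin(v[2])],[-np.sin(v[2]),np.cos(v[2])]])+v[:2],loc[:,2]]
    f=lambda v:np.r_[(proj('top0',W(v,lt))-pt).ravel(),(proj('side0',W(v,ls))-ps).ravel()]
    r=least_squares(f,x0); return r.x,np.round(r.fun,1)
L1=np.array([[6,110,84],[6,62,84],[-40,62,84],[-40,110,84],[6,14,48],[-40,14,48],[75,-130,12]])/1e3
M=rect(.023,.048,.036)
r=[('A',fit2(o1([(35,202),(187,205),(182,280),(32,274)]),s([(293,166),(363,209),(327,232),(259,184)]),M,M,[.5,0,0])),
('B',fit2(o1([(48,368),(195,400),(178,475),(32,442)]),s([(216,219),(270,279),(222,299),(171,237)]),M,M,[.5,0,0])),
('L',fit2(o1([(405,252),(480,268),(465,342),(391,325),(543,292),(530,362),(768,255)]),s([(452,252),(497,285),(446,309),(402,265),(531,357),(488,380),(738,482)]),L1,L1,[.5,-.2,0])),
('box',fit2(o2([(95,73),(688,130),(655,425),(55,365)]),s([(120,37),(239,119),(149,161),(38,68)]),rect(.055,.11,.045),rect(.055,.11,.045),[.5,.2,0]))]
for k,v in r: print(k,np.round(v[0],4),v[1].tolist())
E
python3 m2.py
```

```text
A [ 0.5546 -0.0007  0.0132] [-0.3, 0.4, -0.8, 1.6, 0.0, 0.5, -0.4, 0.1, 0.6, -0.9, 1.2, -0.0, 1.0, -0.4, -0.4, 0.1]
B [ 0.4397 -0.0097 -0.1707] [-0.6, 0.6, 0.1, 1.6, 0.5, 0.7, -0.8, -0.1, 0.3, -0.4, 0.7, -0.5, 0.9, -0.3, 0.1, -0.5]
L [ 0.5253 -0.2852 -0.1712] [-1.3, 0.1, -0.7, 0.6, -0.4, 0.2, -1.5, -0.1, -0.7, 1.8, -0.8, 2.1, -0.6, 0.4, 1.7, -0.7, -1.1, -0.2, 0.8, -0.9, 3.6, 3.2, 0.7, -0.4, -1.4, 0.4, 1.2, -1.2]
box [ 0.5328  0.2476 -0.0387] [-0.0, 0.3, 0.5, 0.7, 0.3, 0.9, -0.8, 0.7, 1.4, -0.9, 0.9, -1.1, 0.3, -1.2, -0.8, 0.3]
```

Request:
send_rows:
  deltas:
    - [0,0,0.008,0.1185,0.6]
    - [0,0,0.008,0.1185,0.6]
    - [0,0,0.008,0.1185,0.6]
    - [0,0,0.008,0.1185,0.6]
    - [0,0,0.008,0.1185,0.6]
    - [0,0,0.008,0.1185,0.6]
    - [0,0,0.008,0.1185,0.6]
    - [0,0,0.008,0.1185,0.6]

```text
clock: 0.82
tcp_pos: [0.203, 0.6172, 0.174]
ee_rot: [1.865, 2.528, -0.001]
wrist_force: [-0.1, -0.0, 0.2]
grip_width: 0.0708
gripper_force: 0.0
```

Request:
send_rows:
  deltas:
    - [0,0,0,0.1185,0.6]
    - [0,0,0,0.1185,0.6]
    - [0,0,0,0.1185,0.6]
    - [0,0,0,0.1185,0.6]
    - [-0.0321,0.0189,0,0,0.6]
    - [-0.0321,0.0189,0,0,0.6]
    - [-0.0321,0.0189,0,0,0.6]
    - [-0.0321,0.0189,0,0,0.6]

```text
clock: 1.48
tcp_pos: [0.2562, 0.4764, 0.1744]
ee_rot: [2.4, 2.027, -0.001]
wrist_force: [1.4, 1.3, -0.1]
grip_width: 0.0704
gripper_force: 0.0
```

Request:
send_rows:
  deltas:
    - [-0.0321,0.0189,0,0,0.6]
    - [-0.0321,0.0189,0,0,0.6]
    - [-0.0321,0.0189,0,0,0.6]
    - [-0.0321,0.0189,0,0,0.6]
    - [-0.0321,0.0189,0,0,0.6]
    - [-0.0321,0.0189,0,0,0.6]
    - [-0.0321,0.0189,0,0,0.6]
    - [-0.0321,0.0189,0,0,0.6]

```text
clock: 2.15
tcp_pos: [0.3621, 0.1979, 0.1748]
ee_rot: [-2.4, -2.026, -0.0]
wrist_force: [0.8, 0.1, 0.1]
grip_width: 0.0707
gripper_force: 0.0
```

Request:
send_rows:
  deltas:
    - [-0.0321,0.0189,0,0,0.6]
    - [-0.0321,0.0189,0,0,0.6]
    - [-0.0321,0.0189,0,0,0.6]
    - [-0.0321,0.0189,0,0,0.6]
    - [-0.0321,0.0189,0,0,0.6]
    - [-0.0321,0.0189,0,0,0.6]
    - [0,0,0,0,0.6]

```text
clock: 2.73
tcp_pos: [0.4433, -0.0165, 0.1754]
ee_rot: [2.407, 2.012, 0.001]
wrist_force: [-0.9, 1.6, 0.4]
grip_width: 0.0708
gripper_force: 0.0
```

```bash
cat >> h.py <<'E'
def go(x,y,z,yaw):
    """print tool-frame shift to (x,y,z) and turn so that tool y points along yaw"""
    s=ctrl.read_state(); Rm=R.from_rotvec(s['ee_rot']).as_matrix()
    d=Rm.T@(np.array([x,y,z])-s['tcp_pos']); a=np.arctan2(Rm[1,1],Rm[0,1])
    print('shift',np.round(d,4),'turn',round(-(yaw-a+np.pi)%(2*np.pi)-0 if 0 else -((yaw-a+np.pi)%(2*np.pi)-np.pi),4),'t',s['clock'],'tcp',np.round(s['tcp_pos'],4),'F',np.round(s['wrist_force'],1),'w',round(s['grip_width'],4))
E
python3 - <<'E'
from h import *
st(); go(.4397,-.0097,.01,-.171)
snap('wrist','w1'); im=cv2.imread('pics/w1.png')
d=lambda v:[(np.r_[v[0]+a*np.cos(v[2])-b*np.sin(v[2]),v[1]+a*np.sin(v[2])+b*np.cos(v[2]),.036]) for a,b,_ in [[.023,.048,0],[.023,-.048,0],[-.023,-.048,0],[-.023,.048,0]]]
for v in([.4397,-.0097,-.171],[.5546,-.0007,.0132]):
    for p in proj('w1',d(v)): cv2.circle(im,tuple(int(round(q)) for q in p),2,(0,0,255),-1)
cv2.imwrite('pics/w1o.png',im)
E
```

```text
2.7333 [ 0.4433 -0.0165  0.1754] [[0.178, 0.984, 0.003], [0.984, -0.178, -0.003], [-0.002, 0.004, -1.0]] [-0.9  1.6  0.4] 0.07079948471924702
shift [ 0.0064 -0.0054  0.1654] turn -0.0075 t 2.7333 tcp [ 0.4433 -0.0165  0.1754] F [-0.9  1.6  0.4] w 0.0708
```

View pics/w1o.png

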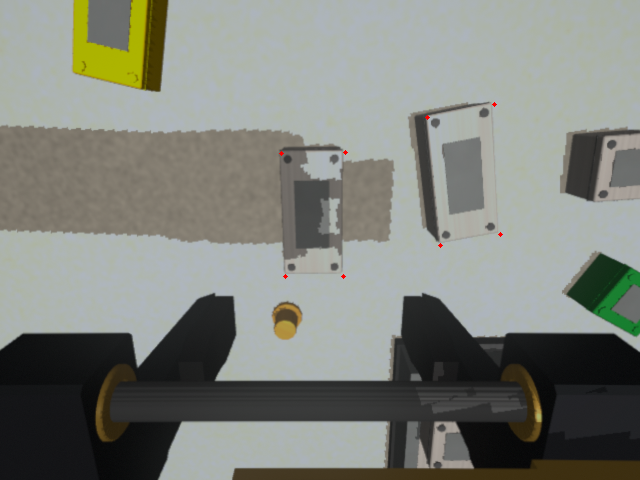

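The wrist view agrees with the fits. B's lid corners are (281,148), (343,148), (342,273) and (284,273). A's are (427,114), (493,104), (498,236) and (440,242). I'll refine both from this view.

```bash
python3 - <<'E'
from m import *
M=rect(.023,.048,.036)
b=fit('w1',np.array([(343,148),(342,273),(284,273),(281,148.)]),M,[.44,0,0]); a=fit('w1',np.array([(493,104),(498,236),(440,242),(427,114.)]),M,[.55,0,0])
print(b,a); go(b[0][0],b[0][1],.012,b[0][2])
E
```

```text
(array([ 0.43964234, -0.00671649, -0.17634929]), np.float64(1.1326629024542854)) (array([ 5.54208370e-01,  1.47731071e-04, -3.58688564e-03]), np.float64(2.187411444497087))
shift [ 0.0061 -0.0038  0.1629] turn 0.0 t 2.7833 tcp [ 0.4422 -0.0131  0.175 ] F [-0.   0.9  0.4] w 0.0705
```

Request:
send_rows:
  deltas:
    - [0.003,-0.002,0.02,0,0.6]
    - [0.003,-0.002,0.035,0,0.6]
    - [0,0,0.035,0,0.6]
    - [0,0,0.035,0,0.6]
    - [0,0,0.025,0,0.6]
    - [0,0,0.013,0,0.6]
    - [0,0,0,0,0.6]
    - [0,0,0,0,-1]

```text
clock: 3.45
tcp_pos: [0.4377, -0.0019, 0.0115]
ee_rot: [-2.399, -2.026, 0.002]
wrist_force: [0.5, -0.3, 0.4]
grip_width: 0.0656
gripper_force: 0.0
```

Request:
send_rows:
  deltas:
    - [0,0,0,0,-1]
    - [0,0,0,0,-1]
    - [0,0,0,0,-1]
    - [0,0,0,0,-1]
    - [0,0,0,0,-1]

```text
clock: 3.87
tcp_pos: [0.4398, -0.0025, 0.0128]
ee_rot: [2.4, 2.025, 0.004]
wrist_force: [1.0, 0.6, 8.6]
grip_width: 0.0459
gripper_force: 30.0
```

```bash
python3 - <<'E'
from h import *
st(); 
c,s=np.cos(-.171),np.sin(-.171)
P=lambda a,b:(.5253+a*c-b*s,-.2852+a*s+b*c)
print(P(.010,-.040)); go(*P(.010,-.040),.15,-.171)
E
```

```text
3.8667 [ 0.4398 -0.0025  0.0128] [[0.168, 0.986, 0.003], [0.986, -0.168, 0.0], [0.001, 0.003, -1.0]] [1.  0.6 8.6] 0.04592285619238244
(np.float64(0.5283474369548246), np.float64(-0.3263182821626387))
shift [-0.3043  0.142  -0.1371] turn 0.0023 t 3.8667 tcp [ 0.4398 -0.0025  0.0128] F [1.  0.6 8.6] w 0.0459
```

Request:
send_rows:
  deltas:
    - [0,0,-0.02,0,-1]
    - [0,0,-0.04,0,-1]
    - [0,0,-0.04,0,-1]
    - [0,0,-0.037,0,-1]
    - [-0.02,0.01,0,0,-1]
    - [-0.035,0.016,0,0,-1]
    - [-0.036,0.017,0,0,-1]
    - [-0.036,0.017,0,0,-1]

```text
clock: 4.53
tcp_pos: [0.476, -0.1386, 0.1491]
ee_rot: [-2.398, -2.028, -0.001]
wrist_force: [0.9, -0.2, -3.7]
grip_width: 0.0457
gripper_force: 30.0
```

Request:
send_rows:
  deltas:
    - [-0.036,0.017,0,0,-1]
    - [-0.036,0.017,0,0,-1]
    - [-0.036,0.017,0,0,-1]
    - [-0.036,0.017,0,0,-1]
    - [-0.023,0.01,0,0,-1]
    - [-0.01,0.004,0,0,-1]
    - [0,0,0,0,-1]
    - [0,0,0,0,-1]

```text
clock: 5.2
tcp_pos: [0.5264, -0.3253, 0.1481]
ee_rot: [-2.4, -2.024, 0.0]
wrist_force: [-0.2, 1.0, -4.1]
grip_width: 0.046
gripper_force: 30.0
```

```bash
python3 - <<'E'
from h import *
st(); 
snap('wrist','w2'); im=cv2.imread('pics/w2.png')
c,s=np.cos(-.171),np.sin(-.171)
loc=np.array([[6,110,84],[6,62,84],[-40,62,84],[-40,110,84],[6,14,48],[-40,14,48],[75,-130,12],[-40,-130,54],[75,110,12]])/1e3
W=np.c_[.5253+loc[:,0]*c-loc[:,1]*s,-.2852+loc[:,0]*s+loc[:,1]*c,loc[:,2]]
for p in proj('w2',W): cv2.circle(im,tuple(int(round(q)) for q in p),2,(0,0,255),-1); print(np.round(p))
cv2.imwrite('pics/w2o.png',im)
E
```

```text
5.2 [ 0.5264 -0.3253  0.1481] [[0.169, 0.986, -0.002], [0.986, -0.169, 0.002], [0.001, -0.002, -1.0]] [-0.2  1.  -4.1] 0.045980097156803616
[318. -45.]
[318.  70.]
[225.  70.]
[217. -45.]
[318. 160.]
[244. 160.]
[401. 333.]
[254. 363.]
[427.  -0.]
```

View pics/w2o.png

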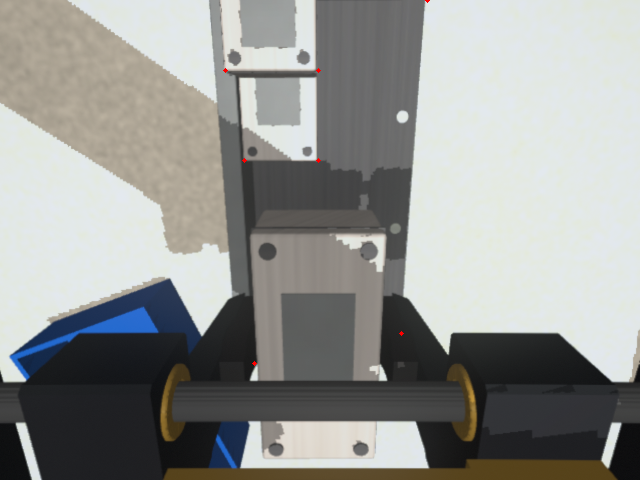

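The wrist view matches the ledge fit to about 1 px, with lead_short's edge at row 70 and lead_full's at row 160. The held lid spans rows 232 to 458. Next I'll compute the in-grip offset.

```bash
python3 - <<'E'
from h import *
z=.1481-.0128+.036
p=ray('w2',[(252,233),(384,233),(263,458),(376,458)],[z]*4); 
c,s=np.cos(-.171),np.sin(-.171); d=p[:,:2]-[.5253,-.2852]
print('ledge coords',np.round(np.c_[d@[c,s],d@[-s,c]],4))
t=np.array([.5264,-.3253])-[.5253,-.2852]; print('tcp',t@[c,s],t@[-s,c]); st()
E
```

```text
ledge coords [[-0.0155  0.0037]
 [ 0.0281  0.0037]
 [-0.0158 -0.0913]
 [ 0.0298 -0.0911]]
tcp 0.007907687349022774 -0.039327960547047215
5.25 [ 0.5268 -0.3242  0.1482] [[0.167, 0.986, -0.001], [0.986, -0.167, 0.002], [0.002, -0.002, -1.0]] [ 0.4  0.6 -3.9] 0.045542210697798395
```

Request:
send_rows:
  deltas:
    - [0.004,0.006,0.02,0,-1]
    - [0,0,0.035,0,-1]
    - [0,0,0.035,0,-1]
    - [0,0,0.02,0,-1]
    - [0,0,0.008,0,-1]
    - [0,0,0.003,0,-1]
    - [0,0,0,0,-1]
    - [0,0,0,0,-1]

```text
clock: 5.92
tcp_pos: [0.5349, -0.3234, 0.0293]
ee_rot: [2.399, 2.025, 0.002]
wrist_force: [0.5, -1.1, -3.2]
grip_width: 0.0458
gripper_force: 30.0
```

Request:
send_rows:
  deltas:
    - [0,0,0.001,0,-1]
    - [0,0,0.001,0,-1]

```text
clock: 6.08
tcp_pos: [0.5348, -0.3238, 0.0272]
ee_rot: [2.399, 2.025, 0.002]
wrist_force: [-0.1, 0.1, -3.3]
grip_width: 0.0455
gripper_force: 30.0
```

Request:
send_rows:
  deltas:
    - [0,0,0.001,0,-1]
    - [0,0,0.001,0,-1]
    - [0,0,0,0,-1]

```text
clock: 6.33
tcp_pos: [0.5342, -0.3236, 0.0249]
ee_rot: [2.401, 2.026, 0.001]
wrist_force: [-2.6, 2.6, 4.4]
grip_width: 0.0459
gripper_force: 30.0
```

Request:
send_rows:
  deltas:
    - [0,0,0,0,0.36]
    - [0,0,0,0,0.36]
    - [0,0,0,0,0.36]
    - [0,0,-0.02,0,0.36]
    - [0,0,-0.025,0,0.36]
    - [-0.004,0.025,0,0,-1]
    - [0,0.03,0,0,-1]
    - [0,0,0,0,-1]

```text
clock: 7.0
tcp_pos: [0.5933, -0.3364, 0.0699]
ee_rot: [2.394, 2.027, 0.006]
wrist_force: [0.7, 1.5, 0.3]
grip_width: 0.0422
gripper_force: 0.0
```

Request:
send_rows:
  deltas:
    - [0,0,0.02,0,-1]
    - [0,0,0.02,0,-1]
    - [0,0,0.009,0,-1]
    - [0,0,0,0,-1]
    - [0,0,0,0,-1]

```text
clock: 7.42
tcp_pos: [0.587, -0.3366, 0.0196]
ee_rot: [-2.401, -2.025, 0.001]
wrist_force: [-0.0, 1.2, -0.4]
grip_width: 0.0089
gripper_force: 0.0
```

```bash
cat >> h.py <<'E'
def led():
    s=ctrl.read_state(); c,sn=np.cos(-.171),np.sin(-.171); d=s['tcp_pos'][:2]-np.array([.5253,-.2852]); f=s['wrist_force']
    print('t',s['clock'],'ledge x,y,z mm',np.round(1e3*np.r_[d@[c,sn],d@[-sn,c],s['tcp_pos'][2]],1),'F ledge',np.round([f[:2]@[c,sn],f[:2]@[-sn,c],f[2]],1),'w',round(s['grip_width'],4))
E
python3 - <<'E'
from h import *
led(); c=snap('wrist','w3')
E
```

```text
t 7.4167 ledge x,y,z mm [ 69.5 -40.1  19.6] F ledge [-0.2  1.2 -0.4] w 0.0089
```

View pics/w3.png

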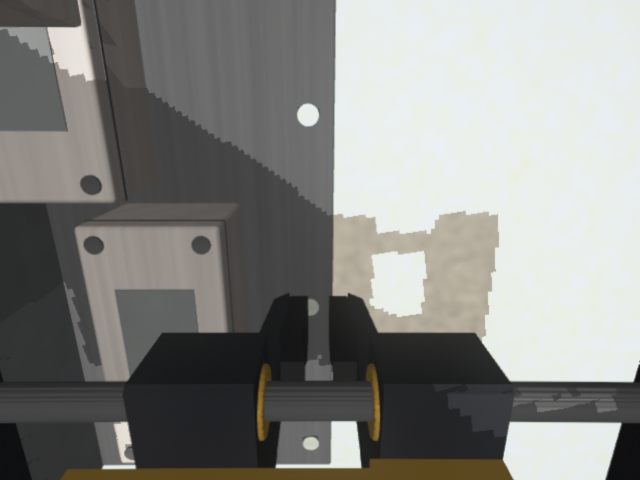

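The module sits square on the ledge with its right edge at about column 230, and the fingers at column 262 are clear of it. Now I push it towards the fence.

Request:
send_rows:
  deltas:
    - [0,0,0,0,-1]
    - [0,-0.006,0,0,-1]
    - [0,-0.003,0,0,-1]
    - [0,-0.003,0,0,-1]
    - [0,-0.003,0,0,-1]
    - [0,-0.003,0,0,-1]
    - [0,-0.003,0,0,-1]
    - [0,-0.003,0,0,-1]

```text
clock: 8.13
tcp_pos: [0.5644, -0.3326, 0.0202]
ee_rot: [2.399, 2.025, 0.001]
wrist_force: [2.6, 0.3, 0.0]
grip_width: 0.0007
gripper_force: 1.4
```

Request:
send_rows:
  deltas:
    - [0,-0.003,0,0,-1]
    - [0,-0.003,0,0,-1]
    - [0,-0.003,0,0,-1]
    - [0,-0.003,0,0,-1]
    - [0,-0.002,0,0,-1]
    - [0,-0.001,0,0,-1]
    - [0,0,0,0,-1]

```text
clock: 8.72
tcp_pos: [0.5489, -0.3301, 0.02]
ee_rot: [2.401, 2.026, 0.0]
wrist_force: [2.6, -0.8, 2.2]
grip_width: 0.0009
gripper_force: 1.6
```

```bash
python3 -c "
from h import *
led()"
```

```text
t 8.7167 ledge x,y,z mm [ 30.9 -40.2  20. ] F ledge [ 2.7 -0.4  2.2] w 0.0009
```

Request:
send_rows:
  deltas:
    - [0,-0.002,0,0,-1]
    - [0,-0.002,0,0,-1]
    - [0,-0.001,0,0,-1]
    - [0,-0.001,0,0,-1]
    - [0,0,0,0,-1]

```text
clock: 9.13
tcp_pos: [0.543, -0.3291, 0.0199]
ee_rot: [2.401, 2.026, 0.0]
wrist_force: [4.1, -1.2, 3.9]
grip_width: 0.0002
gripper_force: 2.3
```

Request:
send_rows:
  deltas:
    - [0,-0.001,0,0,-1]
    - [0,0,0,0,-1]

```text
clock: 9.3
tcp_pos: [0.5422, -0.3289, 0.0199]
ee_rot: [2.401, 2.026, 0.0]
wrist_force: [4.5, -0.6, 4.7]
grip_width: 0.0004
gripper_force: 2.5
```

```bash
python3 -c "
from h import *
led()"
```

```text
t 9.3 ledge x,y,z mm [ 24.1 -40.2  19.9] F ledge [4.5 0.2 4.7] w 0.0004
```

Request:
send_rows:
  deltas:
    - [0,-0.001,0,0,-1]
    - [0,0,0,0,-1]

```text
clock: 9.47
tcp_pos: [0.5413, -0.3287, 0.0199]
ee_rot: [2.4, 2.026, 0.0]
wrist_force: [4.7, -1.5, 4.4]
grip_width: 0.0006
gripper_force: 2.6
```

Request:
send_rows:
  deltas:
    - [0,-0.001,0,0,-1]
    - [0,0,0,0,-1]

```text
clock: 9.63
tcp_pos: [0.5408, -0.3288, 0.0199]
ee_rot: [2.4, 2.025, 0.001]
wrist_force: [5.5, -1.0, 3.0]
grip_width: 0.0006
gripper_force: 3.2
```

Request:
send_rows:
  deltas:
    - [0,-0.001,0,0,-1]
    - [0,0,0,0,-1]

```text
clock: 9.8
tcp_pos: [0.5407, -0.3287, 0.02]
ee_rot: [2.398, 2.025, 0.002]
wrist_force: [7.5, -2.3, 1.1]
grip_width: 0.0007
gripper_force: 4.4
```

Request:
send_rows:
  deltas:
    - [0,-0.001,0,0,-1]
    - [0,0,0,0,-1]

```text
clock: 9.97
tcp_pos: [0.5408, -0.3288, 0.0202]
ee_rot: [2.396, 2.024, 0.003]
wrist_force: [11.4, -3.2, -1.4]
grip_width: 0.0003
gripper_force: 5.5
```

```bash
python3 -c "
from h import *
led()"
```

```text
t 9.9667 ledge x,y,z mm [ 22.6 -40.3  20.2] F ledge [11.8 -1.2 -1.4] w 0.0003
```

Request:
send_rows:
  deltas:
    - [0,0.012,0,0,-1]
    - [0,0,-0.03,0,-1]
    - [0,0,-0.025,0,-1]
    - [-0.03,-0.012,0,0,-1]
    - [-0.03,-0.02,0,0,-1]
    - [-0.012,-0.019,0,0,-1]
    - [0,0,0,0,-1]
    - [0,0,0,0,-1]

```text
clock: 10.63
tcp_pos: [0.4837, -0.3927, 0.0736]
ee_rot: [-2.401, -2.018, 0.003]
wrist_force: [0.7, 1.1, -1.2]
grip_width: 0.0004
gripper_force: 0.0
```

```bash
python3 -c "
from h import *
led()"
```

```text
t 10.6333 ledge x,y,z mm [ -22.7 -113.    73.6] F ledge [ 0.5  1.2 -1.2] w 0.0004
```

Request:
send_rows:
  deltas:
    - [0,0.006,0.02,0,-1]
    - [0,0,0.02,0,-1]
    - [0,0,0.013,0,-1]
    - [0,0,0,0,-1]
    - [0,0,0,0,-1]

```text
clock: 11.05
tcp_pos: [0.4928, -0.3924, 0.0208]
ee_rot: [-2.398, -2.025, 0.001]
wrist_force: [0.1, -0.0, 0.5]
grip_width: 0.0005
gripper_force: 0.0
```

```bash
python3 -c "
from h import *
led()"
```

```text
t 11.05 ledge x,y,z mm [ -13.7 -111.2   20.8] F ledge [0.1 0.  0.5] w 0.0005
```

Request:
send_rows:
  deltas:
    - [0.005,-0.002,0,0,-1]
    - [0.004,0,0,0,-1]
    - [0.002,0,0,0,-1]
    - [0.002,0,0,0,-1]
    - [0.001,0,0,0,-1]
    - [0.001,0,0,0,-1]
    - [0,0,0,0,-1]

```text
clock: 11.63
tcp_pos: [0.4943, -0.3797, 0.0225]
ee_rot: [2.4, 2.024, -0.001]
wrist_force: [-0.6, -3.6, 3.1]
grip_width: 0.0003
gripper_force: 1.8
```

```bash
python3 -c "
from h import *
led()"
```

```text
t 11.6333 ledge x,y,z mm [-14.5 -98.4  22.5] F ledge [ 0.  -3.7  3.1] w 0.0003
```

Request:
send_rows:
  deltas:
    - [0.001,0,0,0,-1]
    - [0.001,0,0,0,-1]
    - [0.001,0,0,0,-1]
    - [0.001,0,0,0,-1]
    - [0,0,0,0,-1]

```text
clock: 12.05
tcp_pos: [0.4949, -0.376, 0.0224]
ee_rot: [2.4, 2.024, -0.001]
wrist_force: [-0.5, -4.9, 5.4]
grip_width: 0.0007
gripper_force: 2.4
```

Request:
send_rows:
  deltas:
    - [0.001,0,0,0,-1]
    - [0.001,0,0,0,-1]
    - [0,0,0,0,-1]

```text
clock: 12.3
tcp_pos: [0.4952, -0.3741, 0.0224]
ee_rot: [2.4, 2.023, -0.001]
wrist_force: [-0.4, -4.9, 4.3]
grip_width: 0.0005
gripper_force: 2.6
```

```bash
python3 -c "
from h import *
led()"
```

```text
t 12.3 ledge x,y,z mm [-14.5 -92.7  22.4] F ledge [ 0.4 -4.9  4.3] w 0.0005
```

Request:
send_rows:
  deltas:
    - [0.001,0,0,0,-1]
    - [0,0,0,0,-1]

```text
clock: 12.47
tcp_pos: [0.4952, -0.3739, 0.0224]
ee_rot: [2.399, 2.022, -0.002]
wrist_force: [-0.9, -6.9, 2.7]
grip_width: 0.0006
gripper_force: 3.5
```

Request:
send_rows:
  deltas:
    - [0.001,0,0,0,-1]
    - [0,0,0,0,-1]

```text
clock: 12.63
tcp_pos: [0.4952, -0.3739, 0.0225]
ee_rot: [2.399, 2.021, -0.004]
wrist_force: [0.4, -10.1, 2.4]
grip_width: 0.0006
gripper_force: 4.6
```

Request:
send_rows:
  deltas:
    - [0.001,0,0,0,-1]
    - [0,0,0,0,-1]

```text
clock: 12.8
tcp_pos: [0.4953, -0.3739, 0.0225]
ee_rot: [2.398, 2.019, -0.005]
wrist_force: [-0.1, -11.6, -0.3]
grip_width: 0.0005
gripper_force: 5.7
```

Request:
send_rows:
  deltas:
    - [-0.012,0,0,0,-1]
    - [-0.004,0,-0.03,0,-1]
    - [0,0,-0.04,0,-1]
    - [0,0,-0.04,0,0.6]
    - [0,0,-0.02,0,0.6]
    - [0,0,0,0,0.6]
    - [0,0,0,0,0.6]

```text
clock: 13.38
tcp_pos: [0.4933, -0.3846, 0.1522]
ee_rot: [-2.4, -2.027, -0.003]
wrist_force: [-0.5, 0.4, -0.5]
grip_width: 0.0252
gripper_force: 0.0
```

```bash
python3 - <<'E'
from h import *
led(); go(.5542,.0005,.014,.005); go(.5542,.0005,.014,-.171)
c=snap('wrist','w4')
loc=np.array([[6,110,84],[6,62,84],[-40,62,84],[6,14,48],[-40,14,48],[6,-82,48],[-40,-82,48]])/1e3
c,s=np.cos(-.171),np.sin(-.171)
W=np.c_[.5253+loc[:,0]*c-loc[:,1]*s,-.2852+loc[:,0]*s+loc[:,1]*c,loc[:,2]]
im=cv2.imread('pics/w4.png')
for p in proj('w4',W): cv2.circle(im,tuple(int(round(q)) for q in p),2,(0,0,255),-1)
cv2.imwrite('pics/w4o.png',im)
E
```

```text
t 13.3833 ledge x,y,z mm [ -14.6 -103.4  152.2] F ledge [-0.5  0.3 -0.5] w 0.0252
shift [ 0.3896 -0.0045  0.1388] turn -0.1731 t 13.3833 tcp [ 0.4933 -0.3846  0.1522] F [-0.5  0.4 -0.5] w 0.0252
shift [ 0.3896 -0.0045  0.1388] turn 0.0029 t 13.3833 tcp [ 0.4933 -0.3846  0.1522] F [-0.5  0.4 -0.5] w 0.0252
```

View pics/w4o.png

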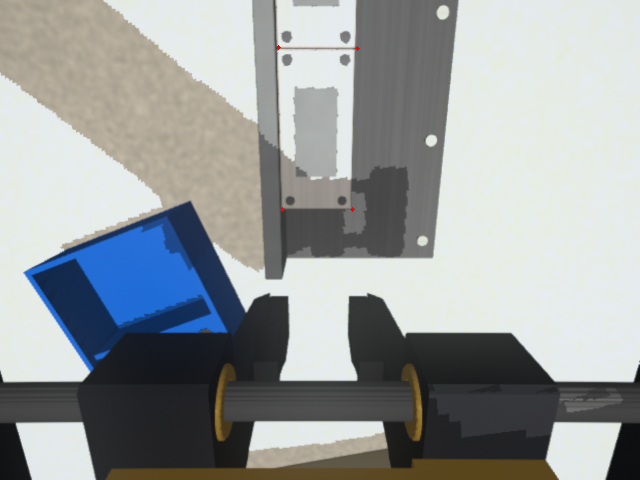

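The lower module is flush with lead_full (joint at row 47), lies along the fence, and ends at row 209 as predicted. Next is module A.

Request:
send_rows:
  deltas:
    - [0.02,0,0,0,0.6]
    - [0.038,-0.0005,0,0,0.6]
    - [0.04,-0.0005,0,0,0.6]
    - [0.04,-0.0005,0,0,0.6]
    - [0.04,-0.0005,0,0,0.6]
    - [0.04,-0.0005,0,0,0.6]
    - [0.04,-0.0005,0,0,0.6]
    - [0.04,-0.0005,0,0,0.6]

```text
clock: 14.1
tcp_pos: [0.5378, -0.0883, 0.1498]
ee_rot: [-2.398, -2.024, 0.004]
wrist_force: [0.3, 0.5, -0.9]
grip_width: 0.0705
gripper_force: 0.0
```

Request:
send_rows:
  deltas:
    - [0.04,-0.0005,0,0,0.6]
    - [0.035,-0.0005,0,0,0.6]
    - [0.016,0,0,0,0.6]
    - [0,0,0.03,-0.087,0.6]
    - [0,0,0.035,-0.086,0.6]
    - [0,0,0,0,0.6]
    - [0,0,0,0,0.6]

```text
clock: 14.68
tcp_pos: [0.551, -0.0012, 0.0845]
ee_rot: [-2.217, -2.219, 0.008]
wrist_force: [-0.0, -0.8, -0.1]
grip_width: 0.071
gripper_force: 0.0
```

```bash
python3 - <<'E'
from h import *
go(.5542,.0005,.014,.005)
E
```

```text
shift [0.0018 0.0037 0.0705] turn -0.0038 t 14.6833 tcp [ 0.551  -0.0012  0.0845] F [-0.  -0.8 -0.1] w 0.071
```

Request:
send_rows:
  deltas:
    - [0.001,0.002,0.03,0,0.6]
    - [0,0.001,0.03,0,0.6]
    - [0,0,0.01,0,0.6]
    - [0,0,0,0,0.6]
    - [0,0,0,0,-1]
    - [0,0,0,0,-1]
    - [0,0,0,0,-1]
    - [0,0,0,0,-1]

```text
clock: 15.35
tcp_pos: [0.5567, -0.0001, 0.018]
ee_rot: [-2.217, -2.225, -0.001]
wrist_force: [-5.6, -0.4, 3.8]
grip_width: 0.0461
gripper_force: 2.4
```

Request:
send_rows:
  deltas:
    - [0,0,0,0,-1]
    - [0,0,0,0,-1]

```text
clock: 15.52
tcp_pos: [0.5567, -0.0001, 0.018]
ee_rot: [-2.217, -2.225, -0.001]
wrist_force: [-3.5, -0.5, 9.6]
grip_width: 0.0453
gripper_force: 30.0
```

```bash
python3 - <<'E'
from h import *
c,s=np.cos(-.171),np.sin(-.171)
P=lambda a,b:(.5253+a*c-b*s,-.2852+a*s+b*c)
st(); go(*P(-.008,.005),.15,-.171)
E
```

```text
15.5167 [ 5.567e-01 -1.000e-04  1.800e-02] [[-0.004, 1.0, 0.0], [1.0, 0.004, 0.001], [0.001, 0.0, -1.0]] [-3.5 -0.5  9.6] 0.045329035072136224
shift [-0.2786 -0.0395 -0.1322] turn 0.1748 t 15.5167 tcp [ 5.567e-01 -1.000e-04  1.800e-02] F [-3.5 -0.5  9.6] w 0.0453
```

Request:
send_rows:
  deltas:
    - [0,0,-0.02,0,-1]
    - [0,0,-0.04,0,-1]
    - [0,0,-0.04,0.05,-1]
    - [0,0,-0.03,0.075,-1]
    - [0,0,0,0.05,-1]
    - [0,0,0,0,-1]
    - [0,0,0,0,-1]

```text
clock: 16.1
tcp_pos: [0.5561, 0.0003, 0.1466]
ee_rot: [-2.401, -2.026, 0.001]
wrist_force: [0.5, -0.2, -3.6]
grip_width: 0.0457
gripper_force: 30.0
```

```bash
python3 - <<'E'
from h import *
c,s=np.cos(-.171),np.sin(-.171)
P=lambda a,b:(.5253+a*c-b*s,-.2852+a*s+b*c)
led(); go(*P(-.010,.005),.15,-.171)
E
```

```text
t 16.1 ledge x,y,z mm [-18.2 286.6 146.6] F ledge [ 0.6 -0.2 -3.6] w 0.0457
shift [-0.2816  0.0076 -0.0035] turn 0.002 t 16.1 tcp [5.561e-01 3.000e-04 1.466e-01] F [ 0.5 -0.2 -3.6] w 0.0457
```

Request:
send_rows:
  deltas:
    - [-0.02,0.001,0,0,-1]
    - [-0.038,0.001,0,0.002,-1]
    - [-0.04,0.001,0,0,-1]
    - [-0.04,0.001,0,0,-1]
    - [-0.04,0.001,0,0,-1]
    - [-0.04,0.001,0,0,-1]
    - [-0.035,0.001,0,0,-1]
    - [-0.02,0,0,0,-1]

```text
clock: 16.77
tcp_pos: [0.514, -0.2751, 0.1456]
ee_rot: [-2.408, -2.017, 0.005]
wrist_force: [-0.2, -0.6, -3.3]
grip_width: 0.0454
gripper_force: 30.0
```

Request:
send_rows:
  deltas:
    - [-0.009,0,0.01,0,-1]
    - [0,0,0.02,0,-1]
    - [0,0,0,0,-1]
    - [0,0,0,0,-1]

```text
clock: 17.1
tcp_pos: [0.5141, -0.2767, 0.1145]
ee_rot: [-2.399, -2.021, 0.002]
wrist_force: [-1.1, 0.4, -2.4]
grip_width: 0.046
gripper_force: 30.0
```

```bash
python3 - <<'E'
from h import *
led(); st()
snap('wrist','w5'); im=cv2.imread('pics/w5.png')
c,s=np.cos(-.171),np.sin(-.171)
loc=np.array([[6,62,84],[-40,62,84],[-40,0,54],[-40,-130,54]])/1e3
W=np.c_[.5253+loc[:,0]*c-loc[:,1]*s,-.2852+loc[:,0]*s+loc[:,1]*c,loc[:,2]]
for p in proj('w5',W): cv2.circle(im,tuple(int(round(q)) for q in p),2,(0,0,255),-1)
cv2.imwrite('pics/w5o.png',im)
E
```

```text
t 17.1 ledge x,y,z mm [-12.5   6.4 114.5] F ledge [-1.2  0.2 -2.4] w 0.046
17.1 [ 0.5141 -0.2767  0.1145] [[0.17, 0.985, -0.004], [0.985, -0.17, 0.003], [0.002, -0.005, -1.0]] [-1.1  0.4 -2.4] 0.04598629879284447
```

View pics/w5o.png

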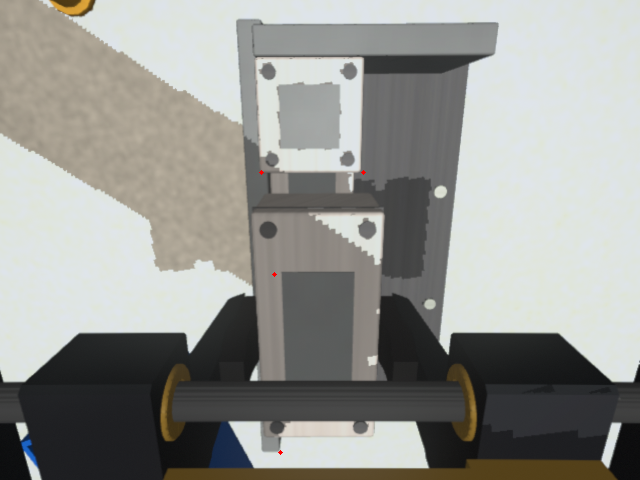

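Lead_short's lower edge is at row 172, where predicted. The held lid spans rows 210 to 437.

```bash
python3 - <<'E'
from h import *
p=ray('w5',[(252,211),(383,211),(262,437),(375,437),(257,172),(362,172)],[.1325]*4+[.084]*2)
c,s=np.cos(-.171),np.sin(-.171); d=p[:,:2]-[.5253,-.2852]
print(np.round(1e3*np.c_[d@[c,s],d@[-s,c]],1)); led()
E
```

```text
[[-36.4  55.6]
 [  7.9  55.7]
 [-37.2 -40.1]
 [  9.4 -39.9]
 [-41.9  62.1]
 [  5.6  62.1]]
t 17.15 ledge x,y,z mm [-11.5   6.1 115.7] F ledge [ 0.1  0.6 -2.9] w 0.0456
```

Request:
send_rows:
  deltas:
    - [0,-0.002,0.02,0,-1]
    - [0,0,0.018,0,-1]
    - [0,0,0.008,0,-1]
    - [0,0,0,0,-1]
    - [0,0,0,0,-1]

```text
clock: 17.57
tcp_pos: [0.5137, -0.2783, 0.0712]
ee_rot: [2.404, 2.022, 0.0]
wrist_force: [-0.0, -0.6, -2.8]
grip_width: 0.0456
gripper_force: 30.0
```

```bash
python3 -c "
from h import *
led()"
```

```text
t 17.5667 ledge x,y,z mm [-12.6   4.8  71.2] F ledge [ 0.1 -0.6 -2.8] w 0.0456
```

Request:
send_rows:
  deltas:
    - [0,0,0.002,0,-1]
    - [0,0,0.001,0,-1]
    - [0,0,0.001,0,-1]
    - [0,0,0,0,-1]
    - [0,0,0,0,-1]

```text
clock: 17.98
tcp_pos: [0.5134, -0.2788, 0.067]
ee_rot: [2.405, 2.021, 0.0]
wrist_force: [1.5, -0.6, -3.3]
grip_width: 0.0458
gripper_force: 30.0
```

Request:
send_rows:
  deltas:
    - [0,0,0.001,0,-1]
    - [0,0,0,0,-1]

```text
clock: 18.15
tcp_pos: [0.5135, -0.279, 0.066]
ee_rot: [2.405, 2.021, 0.0]
wrist_force: [0.3, 1.2, 0.4]
grip_width: 0.0454
gripper_force: 30.0
```

Request:
send_rows:
  deltas:
    - [0.002,0,0,0,-1]
    - [0.002,0,0,0,-1]
    - [0.001,0,0,0,-1]
    - [0.001,0,0,0,-1]
    - [0,0,0,0,-1]

```text
clock: 18.57
tcp_pos: [0.5146, -0.2731, 0.066]
ee_rot: [2.404, 2.021, 0.0]
wrist_force: [-0.2, -2.6, 1.3]
grip_width: 0.0457
gripper_force: 30.0
```

Request:
send_rows:
  deltas:
    - [0.001,0,0,0,-1]
    - [0,0,0,0,-1]

```text
clock: 18.73
tcp_pos: [0.5147, -0.2723, 0.066]
ee_rot: [2.404, 2.021, -0.0]
wrist_force: [-0.2, -2.3, 2.4]
grip_width: 0.0455
gripper_force: 30.0
```

```bash
python3 -c "
from h import *
led()"
```

```text
t 18.7333 ledge x,y,z mm [-12.6  10.9  66. ] F ledge [ 0.1 -2.3  2.4] w 0.0455
```

Request:
send_rows:
  deltas:
    - [0.001,0,0,0,-1]
    - [0,0,0,0,-1]

```text
clock: 18.9
tcp_pos: [0.5149, -0.2714, 0.066]
ee_rot: [2.404, 2.02, -0.0]
wrist_force: [-0.2, -3.9, 2.8]
grip_width: 0.0458
gripper_force: 30.0
```

Request:
send_rows:
  deltas:
    - [0.0005,0,0,0,-1]
    - [0,0,0,0,-1]

```text
clock: 19.07
tcp_pos: [0.5149, -0.2709, 0.066]
ee_rot: [2.405, 2.02, -0.0]
wrist_force: [-1.1, -3.6, 4.1]
grip_width: 0.0459
gripper_force: 30.0
```

Request:
send_rows:
  deltas:
    - [0.0005,0,0,0,-1]
    - [0,0,0,0,-1]

```text
clock: 19.23
tcp_pos: [0.515, -0.2704, 0.066]
ee_rot: [2.404, 2.02, -0.0]
wrist_force: [-1.3, -4.7, 4.0]
grip_width: 0.0457
gripper_force: 30.0
```

Request:
send_rows:
  deltas:
    - [0.0005,0,0,0,-1]
    - [0,0,0,0,-1]

```text
clock: 19.4
tcp_pos: [0.515, -0.2702, 0.066]
ee_rot: [2.404, 2.02, -0.001]
wrist_force: [-0.9, -5.9, 4.5]
grip_width: 0.0456
gripper_force: 30.0
```

Request:
send_rows:
  deltas:
    - [0.0005,0,0,0,-1]
    - [0,0,0,0,-1]

```text
clock: 19.57
tcp_pos: [0.515, -0.2702, 0.066]
ee_rot: [2.404, 2.019, -0.001]
wrist_force: [-1.4, -6.9, 3.8]
grip_width: 0.0456
gripper_force: 30.0
```

```bash
python3 -c "
from h import *
led()"
```

```text
t 19.5667 ledge x,y,z mm [-12.7  13.   66. ] F ledge [-0.2 -7.1  3.8] w 0.0456
```

Request:
send_rows:
  deltas:
    - [-0.0005,-0.001,0,0,-1]
    - [0,-0.001,0,0,-1]
    - [0,-0.001,0,0,-1]
    - [0,0,0,0,-1]

```text
clock: 19.9
tcp_pos: [0.5136, -0.27, 0.0661]
ee_rot: [2.403, 2.017, 0.002]
wrist_force: [3.5, -7.0, -0.5]
grip_width: 0.0458
gripper_force: 30.0
```

Request:
send_rows:
  deltas:
    - [0,-0.0005,0,0,-1]
    - [0,0,0,0,-1]

```text
clock: 20.07
tcp_pos: [0.5133, -0.27, 0.0661]
ee_rot: [2.403, 2.017, 0.002]
wrist_force: [3.7, -7.1, -0.8]
grip_width: 0.0455
gripper_force: 30.0
```

Request:
send_rows:
  deltas:
    - [0,-0.0005,0,0,-1]
    - [0,0,0,0,-1]

```text
clock: 20.23
tcp_pos: [0.5129, -0.2699, 0.0661]
ee_rot: [2.403, 2.017, 0.002]
wrist_force: [4.5, -6.9, -0.8]
grip_width: 0.0454
gripper_force: 30.0
```

```bash
python3 -c "
from h import *
led()"
```

```text
t 20.2333 ledge x,y,z mm [-14.9  13.   66.1] F ledge [ 5.6 -6.1 -0.8] w 0.0454
```

Request:
send_rows:
  deltas:
    - [0,-0.0005,0,0,-1]
    - [0,-0.0005,0,0,-1]
    - [0,0,0,0,-1]

```text
clock: 20.48
tcp_pos: [0.5118, -0.2698, 0.0661]
ee_rot: [2.403, 2.017, 0.002]
wrist_force: [4.0, -7.4, -0.5]
grip_width: 0.0456
gripper_force: 30.0
```

Request:
send_rows:
  deltas:
    - [0,-0.0005,0,0,-1]
    - [0,-0.0005,0,0,-1]
    - [0,0,0,0,-1]

```text
clock: 20.73
tcp_pos: [0.5114, -0.2697, 0.0662]
ee_rot: [2.402, 2.017, 0.003]
wrist_force: [4.0, -7.9, -2.1]
grip_width: 0.0456
gripper_force: 30.0
```

Request:
send_rows:
  deltas:
    - [0,-0.0005,0,0,-1]
    - [0,-0.0005,0,0,-1]
    - [0,0,0,0,-1]

```text
clock: 20.98
tcp_pos: [0.5113, -0.2696, 0.0662]
ee_rot: [2.4, 2.016, 0.004]
wrist_force: [7.1, -7.8, -3.7]
grip_width: 0.0458
gripper_force: 30.0
```

```bash
python3 -c "
from h import *
led()"
```

```text
t 20.9833 ledge x,y,z mm [-16.4  13.   66.2] F ledge [ 8.4 -6.5 -3.7] w 0.0458
```

Request:
send_rows:
  deltas:
    - [-0.001,0.001,0,0,-1]
    - [0,0,0,0,-1]
    - [0,0,0,0,0.2]
    - [0,0,0,0,0.3]
    - [0,0,0,0,0.3]
    - [0,0,-0.02,0,0.3]
    - [0,0,-0.025,0,0.3]
    - [0,0,0,0,0.3]

```text
clock: 21.65
tcp_pos: [0.5104, -0.2699, 0.1139]
ee_rot: [2.403, 2.019, 0.004]
wrist_force: [0.7, -1.3, -0.0]
grip_width: 0.0572
gripper_force: 0.0
```

```bash
python3 - <<'E'
from h import *
led()
c=snap('top','t2'); snap('wrist','w6')
i=cv2.imread('pics/w6.png')
c,s=np.cos(-.171),np.sin(-.171)
loc=np.array([[6,62,84],[-40,62,84],[6,-34,84],[-40,-34,84]])/1e3
W=np.c_[.5253+loc[:,0]*c-loc[:,1]*s,-.2852+loc[:,0]*s+loc[:,1]*c,loc[:,2]]
for p in proj('w6',W): cv2.circle(i,tuple(int(round(q)) for q in p),2,(0,0,255),-1)
cv2.imwrite('pics/w6o.png',i)
E
```

```text
t 21.65 ledge x,y,z mm [-17.3  12.6 113.9] F ledge [ 0.9 -1.1 -0. ] w 0.0572
```

View pics/w6o.png

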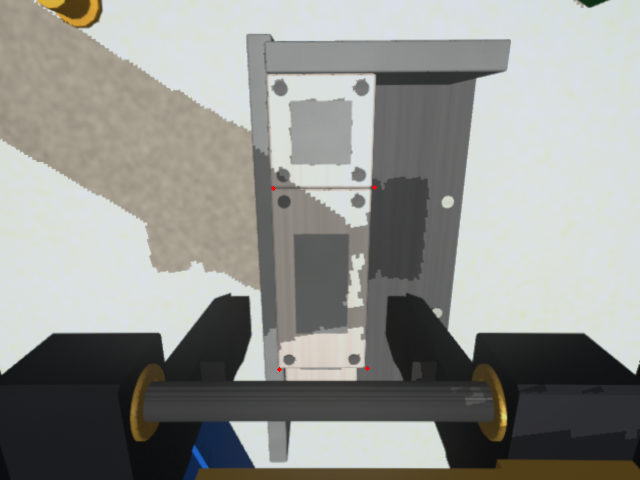

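The upper module is flush with lead_short (joint at row 187), in line with it along the fence, and its far corners sit on the predicted dots. On to the start box.

```bash
cat >> h.py <<'E'
BX=np.array([.5328,.2476]); BA=-.0375
def B(a,b):
    c,s=np.cos(BA),np.sin(BA); return BX[0]+a*c-b*s, BX[1]+a*s+b*c
def box():
    s=ctrl.read_state(); c,sn=np.cos(BA),np.sin(BA); d=s['tcp_pos'][:2]-BX; f=s['wrist_force']
    print('t',s['clock'],'box mm',np.round(1e3*np.r_[d@[c,sn],d@[-sn,c],s['tcp_pos'][2]],1),'F box',np.round([f[:2]@[c,sn],f[:2]@[-sn,c],f[2]],1),'w',round(s['grip_width'],4))
E
python3 - <<'E'
from h import *
go(*B(0,-.066),.16,BA)
E
```

```text
shift [ 0.4474 -0.0563 -0.0487] turn -0.1348 t 21.75 tcp [ 0.5091 -0.2687  0.111 ] F [0.2 0.1 0. ] w 0.0573
```

Request:
send_rows:
  deltas:
    - [0,0,-0.025,0,0.3]
    - [0.01,0,-0.025,0,-1]
    - [0.037,-0.005,0,0,-1]
    - [0.04,-0.005,0,0,-1]
    - [0.04,-0.005,0,0,-1]
    - [0.04,-0.005,0,0,-1]
    - [0.04,-0.005,0,0,-1]
    - [0.04,-0.005,0,0,-1]

```text
clock: 22.42
tcp_pos: [0.5204, -0.0185, 0.1595]
ee_rot: [-2.403, -2.02, 0.003]
wrist_force: [0.6, -0.4, -0.2]
grip_width: 0.0129
gripper_force: 0.0
```

Request:
send_rows:
  deltas:
    - [0.04,-0.005,0,0,-1]
    - [0.04,-0.005,0,0,-1]
    - [0.04,-0.005,0,0,-1]
    - [0.04,-0.005,0,0,-1]
    - [0.035,-0.005,0,-0.045,-1]
    - [0.005,-0.002,0,-0.09,-1]
    - [0,0,0,0,-1]
    - [0,0,0,0,-1]

```text
clock: 23.08
tcp_pos: [0.5284, 0.1802, 0.1596]
ee_rot: [-2.265, -2.176, 0.004]
wrist_force: [-1.0, -0.8, 0.8]
grip_width: 0.0001
gripper_force: 0.0
```

```bash
python3 - <<'E'
from h import *
go(*B(0,-.066),.066,BA);box()
snap('wrist','w7'); i=cv2.imread('pics/w7.png')
L=[(.015,-.0395,.079),(-.015,-.0395,.079),(.015,-.0305,.079),(-.015,-.0305,.079),(.029,-.063,.057),(-.029,-.063,.057),(.029,-.007,.057),(-.029,-.007,.057),(.055,.11,.045),(-.055,.11,.045),(.055,-.11,.045)]
for p in proj('w7',[(*B(a,b),z) for a,b,z in L]): cv2.circle(i,tuple(int(round(q)) for q in p),2,(0,0,255),-1)
cv2.imwrite('pics/w7o.png',i)
E
```

```text
shift [0.0017 0.0021 0.0936] turn -0.0022 t 23.0833 tcp [0.5284 0.1802 0.1596] F [-1.  -0.8  0.8] w 0.0001
t 23.0833 box mm [ -1.9 -67.6 159.6] F box [-0.9 -0.8  0.8] w 0.0001
```

View pics/w7o.png

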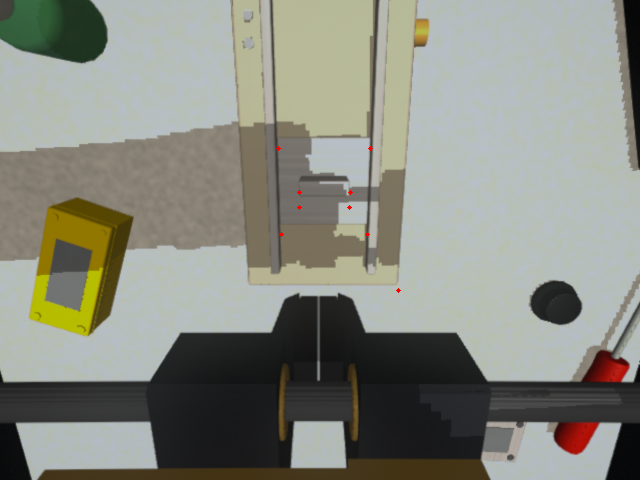

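The box's near end is at row 284, with its corners at (249,284) and (398,284). The cover plate spans rows 137 to 223 between columns 279 and 370. Both lie a few mm further along +y than predicted, so I'll measure from this view.

```bash
python3 - <<'E'
from h import *
p=ray('w7',[(398,284),(249,284),(279,138),(370,137),(368,223),(282,223)],[.045]*2+[.057]*4)
c,s=np.cos(BA),np.sin(BA); d=p[:,:2]-BX
print(np.round(1e3*np.c_[d@[c,s],d@[-s,c]],1)); box()
snap('wrist','w8')
# compare any image drift while arm held
a,b=[cv2.cvtColor(cv2.imread(f'pics/{n}.png')[:300],cv2.COLOR_BGR2GRAY).astype(np.float32) for n in('w7','w8')]
print(cv2.phaseCorrelate(a,b))
E
```

```text
[[  54.5 -105.1]
 [ -54.6 -104.9]
 [ -27.9   -0.8]
 [  28.5   -0.4]
 [  29.3  -55.5]
 [ -27.8  -55.4]]
t 23.1333 box mm [ -1.4 -68.7 159.9] F box [-0.4 -0.1  0.5] w 0.0003
((-0.8176605834852921, -0.9862015979011574), 0.8728745722770691)
```

Request:
send_rows:
  deltas:
    - [0.001,0.001,0.03,0,-1]
    - [0,0,0.035,0,-1]
    - [0,0,0.02,0,-1]
    - [0,0,0.008,0,-1]
    - [0,0,0,0,-1]
    - [0.006,0,0,0,-1]
    - [0.004,0,0,0,-1]
    - [0.004,0,0,0,-1]

```text
clock: 23.85
tcp_pos: [0.5321, 0.1967, 0.0692]
ee_rot: [2.263, 2.178, 0.004]
wrist_force: [0.4, -0.4, 0.3]
grip_width: 0.0006
gripper_force: 0.0
```

```bash
python3 -c "
from h import *
box()"
```

```text
t 23.85 box mm [  1.2 -50.9  69.2] F box [ 0.4 -0.4  0.3] w 0.0006
```

Request:
send_rows:
  deltas:
    - [0,0,0.003,0,-1]
    - [0.002,0,0,0,-1]
    - [0.002,0,0,0,-1]
    - [0,0,0,0,-1]

```text
clock: 24.18
tcp_pos: [0.5311, 0.2002, 0.0649]
ee_rot: [-2.263, -2.179, -0.001]
wrist_force: [-0.2, 0.8, -0.6]
grip_width: 0.0005
gripper_force: 0.0
```

Request:
send_rows:
  deltas:
    - [0.002,0,0,0,-1]
    - [0.002,0,0,0,-1]
    - [0,0,0,0,-1]

```text
clock: 24.43
tcp_pos: [0.5312, 0.2042, 0.0647]
ee_rot: [-2.263, -2.179, -0.0]
wrist_force: [0.5, 0.1, 0.3]
grip_width: 0.0004
gripper_force: 0.0
```

```bash
python3 -c "
from h import *
box()"
```

```text
t 24.4333 box mm [  0.1 -43.4  64.7] F box [0.5 0.1 0.3] w 0.0004
```

Request:
send_rows:
  deltas:
    - [0.001,0,0,0,-1]
    - [0.001,0,0,0,-1]
    - [0,0,0,0,-1]

```text
clock: 24.68
tcp_pos: [0.5313, 0.2053, 0.0647]
ee_rot: [2.263, 2.178, -0.001]
wrist_force: [-0.0, -0.6, 0.4]
grip_width: 0.0003
gripper_force: 0.5
```

Request:
send_rows:
  deltas:
    - [0.001,0,0,0,-1]
    - [0.001,0,0,0,-1]
    - [0,0,0,0,-1]

```text
clock: 24.93
tcp_pos: [0.5314, 0.2077, 0.0647]
ee_rot: [2.263, 2.179, -0.0]
wrist_force: [-0.3, -1.3, 0.7]
grip_width: 0.0004
gripper_force: 0.6
```

Request:
send_rows:
  deltas:
    - [0.002,0,0,0,-1]
    - [0.002,0,0,0,-1]
    - [0,0,0,0,-1]

```text
clock: 25.18
tcp_pos: [0.5316, 0.2123, 0.0647]
ee_rot: [-2.263, -2.179, -0.001]
wrist_force: [0.4, -0.9, 0.6]
grip_width: 0.0001
gripper_force: 0.2
```

Request:
send_rows:
  deltas:
    - [0.004,0,0,0,-1]
    - [0.006,0,0,0,-1]
    - [0.006,0,0,0,-1]
    - [0.006,0,0,0,-1]
    - [0.006,0,0,0,-1]
    - [0.006,0,0,0,-1]
    - [0.006,0,0,0,-1]
    - [0.006,0,0,0,-1]

```text
clock: 25.85
tcp_pos: [0.5334, 0.2583, 0.0647]
ee_rot: [2.263, 2.179, 0.0]
wrist_force: [0.2, -1.5, 0.2]
grip_width: 0.0005
gripper_force: 0.9
```

Request:
send_rows:
  deltas:
    - [0.004,0,0,0,-1]
    - [0.003,0,0,0,-1]
    - [0.002,0,0,0,-1]
    - [0.002,0,0,0,-1]
    - [0.001,0,0,0,-1]
    - [0,0,0,0,-1]

```text
clock: 26.35
tcp_pos: [0.5337, 0.2698, 0.0647]
ee_rot: [-2.263, -2.179, -0.0]
wrist_force: [0.4, 0.1, 0.6]
grip_width: -0.0
gripper_force: 0.1
```

```bash
python3 -c "
from h import *
box()"
```

```text
t 26.35 box mm [ 0.1 22.3 64.7] F box [0.4 0.1 0.6] w -0.0
```

Request:
send_rows:
  deltas:
    - [0.002,0,0,0,-1]
    - [0.002,0,0,0,-1]
    - [0,0,0,0,-1]

```text
clock: 26.6
tcp_pos: [0.5337, 0.2715, 0.0647]
ee_rot: [2.264, 2.177, -0.004]
wrist_force: [-0.6, -6.4, 4.2]
grip_width: 0.0005
gripper_force: 3.1
```

Request:
send_rows:
  deltas:
    - [0.001,0,0,0,-1]
    - [0.001,0,0,0,-1]
    - [0,0,0,0,-1]

```text
clock: 26.85
tcp_pos: [0.5337, 0.2715, 0.0647]
ee_rot: [2.264, 2.175, -0.007]
wrist_force: [-1.6, -10.3, 6.4]
grip_width: 0.0005
gripper_force: 5.1
```

Request:
send_rows:
  deltas:
    - [0.001,0,0,0,-1]
    - [0.001,0,0,0,-1]
    - [0,0,0,0,-1]

```text
clock: 27.1
tcp_pos: [0.5337, 0.2716, 0.0647]
ee_rot: [2.265, 2.173, -0.011]
wrist_force: [-2.8, -13.9, 9.7]
grip_width: 0.0005
gripper_force: 7.1
```

Request:
send_rows:
  deltas:
    - [-0.015,0,0,0,-1]
    - [-0.02,0,0,0,-1]
    - [-0.02,0,0,0,-1]
    - [-0.005,0,0,0,-1]
    - [0,0,0,0,-1]
    - [0,0,0,0,-1]

```text
clock: 27.6
tcp_pos: [0.5318, 0.2188, 0.0648]
ee_rot: [-2.262, -2.179, -0.001]
wrist_force: [-0.0, 0.8, 0.3]
grip_width: 0.0006
gripper_force: 0.0
```

```bash
python3 -c "
from h import *
box(); go(.5316,.2165,.052,BA)"
```

```text
t 27.6 box mm [  0.  -28.8  64.8] F box [-0.   0.8  0.3] w 0.0006
shift [-0.0024 -0.0001  0.0128] turn -0.0002 t 27.6 tcp [0.5318 0.2188 0.0648] F [-0.   0.8  0.3] w 0.0006
```

Request:
send_rows:
  deltas:
    - [-0.002,0,0.006,0,-1]
    - [0,0,0.005,0,-1]
    - [0,0,0.002,0,-1]
    - [0,0,0.002,0,-1]
    - [0,0,0.001,0,-1]
    - [0,0,0,0,-1]

```text
clock: 28.1
tcp_pos: [0.5312, 0.2166, 0.0486]
ee_rot: [-2.261, -2.179, 0.0]
wrist_force: [-2.4, 2.9, 4.3]
grip_width: 0.0004
gripper_force: 2.0
```

Request:
send_rows:
  deltas:
    - [0,0,0.001,0,-1]
    - [0,0,0.001,0,-1]
    - [0,0,0,0,-1]

```text
clock: 28.35
tcp_pos: [0.5315, 0.2164, 0.0468]
ee_rot: [-2.262, -2.179, -0.001]
wrist_force: [-3.5, 2.7, 5.0]
grip_width: 0.0004
gripper_force: 2.6
```

Request:
send_rows:
  deltas:
    - [0,0,0.001,0,-1]
    - [0,0,0.001,0,-1]
    - [0,0,0,0,-1]

```text
clock: 28.6
tcp_pos: [0.5316, 0.2164, 0.0463]
ee_rot: [-2.262, -2.178, -0.001]
wrist_force: [-9.4, 2.4, 20.8]
grip_width: 0.0007
gripper_force: 10.3
```

Request:
send_rows:
  deltas:
    - [0,0,0,0,-1]
    - [0,0,0,0,-1]
    - [0,0,-0.02,0,-1]
    - [0,0,-0.032,0,-1]
    - [0.03,0,0,0,-1]
    - [0.035,0,0,0,-1]
    - [0.033,0,0,0,-1]
    - [0,0,0,0,-1]

```text
clock: 29.27
tcp_pos: [0.5346, 0.3218, 0.0966]
ee_rot: [-2.253, -2.186, -0.007]
wrist_force: [-0.3, 0.5, -0.5]
grip_width: 0.0008
gripper_force: 0.0
```

```bash
python3 -c "
from h import *
box(); go(.5355,.314,.0655,BA)"
```

```text
t 29.2667 box mm [-1.  74.2 96.6] F box [-0.4  0.5 -0.5] w 0.0008
shift [-0.0079  0.0011  0.031 ] turn 0.0076 t 29.2667 tcp [0.5346 0.3218 0.0966] F [-0.3  0.5 -0.5] w 0.0008
```

Request:
send_rows:
  deltas:
    - [0,0,0.02,0,-1]
    - [0,0,0.011,0,-1]
    - [0,0,0,0,-1]
    - [-0.006,0,0,0,-1]
    - [-0.006,0,0,0,-1]
    - [-0.006,0,0,0,-1]
    - [-0.006,0,0,0,-1]
    - [-0.006,0,0,0,-1]

```text
clock: 29.93
tcp_pos: [0.5347, 0.2831, 0.0664]
ee_rot: [2.264, 2.178, 0.002]
wrist_force: [0.8, 1.7, 0.1]
grip_width: 0.0003
gripper_force: 0.9
```

Request:
send_rows:
  deltas:
    - [-0.006,0,0,0,-1]
    - [-0.006,0,0,0,-1]
    - [-0.006,0,0,0,-1]
    - [-0.006,0,0,0,-1]
    - [-0.006,0,0,0,-1]
    - [-0.006,0,0,0,-1]
    - [-0.006,0,0,0,-1]
    - [0,0,0,0,-1]

```text
clock: 30.6
tcp_pos: [0.5327, 0.2395, 0.0657]
ee_rot: [2.265, 2.176, -0.002]
wrist_force: [-0.3, -0.6, 0.4]
grip_width: 0.0004
gripper_force: 0.0
```

```bash
python3 -c "
from h import *
box()"
```

```text
t 30.6 box mm [ 0.2 -8.1 65.7] F box [-0.3 -0.6  0.4] w 0.0004
```

Request:
send_rows:
  deltas:
    - [-0.003,0,0,0,-1]
    - [-0.003,0,0,0,-1]
    - [-0.002,0,0,0,-1]
    - [0,0,0,0,-1]

```text
clock: 30.93
tcp_pos: [0.5321, 0.2331, 0.0655]
ee_rot: [-2.263, -2.178, 0.001]
wrist_force: [-0.4, 0.1, 0.5]
grip_width: 0.0004
gripper_force: 0.0
```

Request:
send_rows:
  deltas:
    - [-0.001,0,0,0,-1]
    - [-0.001,0,0,0,-1]
    - [0,0,0,0,-1]

```text
clock: 31.18
tcp_pos: [0.532, 0.2316, 0.0656]
ee_rot: [-2.263, -2.179, 0.001]
wrist_force: [0.6, 1.1, -1.7]
grip_width: 0.0005
gripper_force: 0.5
```

Request:
send_rows:
  deltas:
    - [-0.001,0,0,0,-1]
    - [-0.001,0,0,0,-1]
    - [0,0,0,0,-1]

```text
clock: 31.43
tcp_pos: [0.532, 0.2313, 0.0656]
ee_rot: [-2.261, -2.179, -0.002]
wrist_force: [-0.1, 5.3, -2.9]
grip_width: 0.0004
gripper_force: 2.6
```

Request:
send_rows:
  deltas:
    - [-0.001,0,0,0,-1]
    - [-0.001,0,0,0,-1]
    - [0,0,0,0,-1]

```text
clock: 31.68
tcp_pos: [0.532, 0.2312, 0.0657]
ee_rot: [-2.259, -2.18, -0.005]
wrist_force: [0.5, 9.0, -4.2]
grip_width: 0.0004
gripper_force: 4.6
```

Request:
send_rows:
  deltas:
    - [0.015,0,0,0,-1]
    - [0,0,-0.03,0,-1]
    - [0,0,-0.04,0,-1]
    - [0,0,0,0,-1]
    - [0,0,0,0,-1]
    - [0,0,0,0,-1]

```text
clock: 32.18
tcp_pos: [0.5325, 0.2426, 0.1355]
ee_rot: [2.263, 2.179, -0.0]
wrist_force: [0.1, 0.7, 0.4]
grip_width: 0.0003
gripper_force: 0.0
```

```bash
python3 - <<'E'
from h import *
box(); print(ctrl.finish_job())
E
```

```text
t 32.1833 box mm [-1.000e-01 -5.000e+00  1.355e+02] F box [0.1 0.7 0.4] w 0.0003
the job is handed in; nothing more can be done
None
```

I handed the job in at 32 s with no verdict shown: both modules are laid hard against neighbour and fence, the button was pressed until it bottomed, and the cover is shut against its stop.

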